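# One washing tablet into the lidded soap dish

### The job

Take the lid off the steel soap dish and lay it on the bench, knob up, then stand the open dish centred under the spout of the white tablet dispenser and let go of it. Push the sloping sprung plunger fully home and hold it there for a moment so that the tablet drops into the dish, then let the plunger spring back out. Bring the dish with its tablet clear of the dispenser, stand it on the bench and put the lid properly back on, leaving the jar, the brush and the clothespins where they are.

Things in the scene. Friction and masses are not known exactly. Their poses are not given: they have to be found in the camera images.
- dispenser: White plastic tablet dispenser fixed to the bench; front is its own -x, origin at bench level. In mm: column x 30 to 85, y +-50, z 0 to 134; foot x over 33, y +-75, 12 high; hopper with clear window x -44 to 30, y +-50, z 60 to 134, the bay below it open; above it the sloping plunger; over that, on two posts (x 60 to 75, y +-45), a clear hood, x -17 to 88, y +-52, z 222 to 227
- spout (a point): Centre of the 40 mm square outlet in the hopper's underside, 60 mm above the bench, at the dispenser's own (-20, 0, 60) mm; axes as the dispenser's. The dish must stand centred below it
- plunger_top (a point): Centre of the 24 mm round face of the grey plunger cap, moving with it. Its z axis points outwards along the plunger's axis, which leans 35 degrees from vertical towards the dispenser's front: push along -z. At rest at the dispenser's own (-22, 0, 190) mm, pressed home at (-9, 0, 172). A tool leaning 35 degrees, in line with the plunger, passes the hood freely
- plunger (a joint): Travel of the sprung plunger in m: 0 out, 0.022 fully home (stop). About 2.5 N to start, 8 N at the end. The shutter under the tablet clears it only in the last third of the stroke, and closes again as the plunger returns
- tablet_center (a point): Centre of the single white washing tablet, a disc 28 mm across and 16 mm thick (18 g); it starts behind the window in the hopper, above the shutter, and falls out of the spout when the plunger is home
- dish: Loose round steel soap dish, 82 mm across, 43 high, wall 4, floor 5, 0.16 kg. Origin: centre of its underside, z up. A straight handle bar, 12 mm wide and 12 high, runs along its own -x from 39 to 131 mm from the centre, its middle 26 mm above the underside. Held about 105 mm from the centre, the gripper stays clear of the hopper while the dish is in the bay
- lid: Loose steel lid of the dish, 0.07 kg. Origin: centre of its underside, z up. From below: a locating disc 68 mm across (z 0 to 6 mm) that drops into the dish's 74 mm mouth, a flange 82 mm across (z 6 to 10), a black knob 18 mm across (z 10 to 36). On the dish its origin is 37 mm above the dish's; on the bench it lies on the locating disc
- jar: Bystander: small glass jar with steel cap, 60 mm across, 85 mm high; origin centre of underside
- brush: Bystander: brush with red plastic handle lying on the bench along its own x; origin at its underside
- pin_a: Bystander: plastic clothespin lying on the bench, 72 x 12 x 14 mm, along its own x; origin centre of underside
- pin_b: Bystander: a second such clothespin
Mind the look-alikes: they are no part of the job. What is shaped like the dish but purple or turquoise is not meant.

How it is judged:
On the way, in this order (a step that is already met when the one before it is completed fails the run):
1. the lid lies on the bench beside the dish, knob up, let go (height (world z) of lid below 0.005 m and angle between lid's own z axis and vertical below 0.1 rad and horizontal distance between lid and dish above 0.08 m and contact force between lid and the fingers below 0.1 N and linear speed of lid below 0.03 m/s), for 0.1 s.
2. the open dish stands on the bench centred under the spout (within 15 mm), let go (height (world z) of dish below 0.005 m and angle between dish's own z axis and vertical below 0.06 rad and horizontal distance between dish and spout below 0.015 m and contact force between dish and the fingers below 0.1 N and linear speed of dish below 0.03 m/s), for 0.1 s.
3. the plunger is pushed fully home (over 20.5 of 22 mm) with the dish under the spout, and held 0.2 s (value of joint plunger above 0.0205 m and horizontal distance between dish and spout below 0.02 m), for 0.2 s.
4. the plunger has sprung back out and the tablet lies in the dish (value of joint plunger below 0.003 m and horizontal distance between tablet_center and dish below 0.032 m and z of tablet_center in the frame of dish between 0.005 and 0.026 m), for 0.1 s.
At the end, for the whole second after the job is handed in: Dish upright on the bench, its centre over 80 mm from the spout in plan, the tablet inside, the lid seated knob up (origin 34 to 40 mm above the dish's, within 8 mm sideways, 0.07 rad); plunger back out within 3 mm; dish and lid at rest (all of step 4 and height (world z) of dish below 0.005 m and angle between dish's own z axis and vertical below 0.06 rad and horizontal distance between dish and spout above 0.08 m and horizontal distance between lid and dish below 0.008 m and z of lid in the frame of dish between 0.034 and 0.04 m and angle between the z axis of lid and the z axis of dish, either way round below 0.07 rad and angle between lid's own z axis and vertical below 0.1 rad and linear speed of each of dish, lid below 0.02 m/s); the robot touches nothing.
It fails at once if a bystander (jar, brush or clothespin) is moved more than 30 mm (distance of any of jar, brush, pin_a, pin_b from where it was at the start of the episode above 0.03 m).
It fails at once if the jar is tipped over (angle between jar's own z axis and vertical above 0.5 rad).
It also fails if it takes over 72 s, if anything falls off the work surface, if the arm or the gripper's body presses on something with over 40 N, if the wrist force passes 120 N, or if a joint passes its speed limit or range.

### The arm

A 6-joint arm with a two-finger parallel gripper is mounted at the origin on the work surface. World frame = base frame: x ahead of the robot, y to its left, z up, the work surface at z = 0. Lengths are in m, angles in rad, forces in N, time in s.
With the tool pointing down it reaches from about 0.35 to 0.8 m from the base axis. Payload 7.3 kg.
Tool frame: the origin (TCP) lies midway between the tips of the shut fingers; the grasp point (between the pads) lies 19 mm behind it; z points along the fingers, y is the line along which they close (so a half turn about z gives the same grasp; the last joint's range is limited). The gripper opens to 85 mm and grips with 20 to 120 N. Pads are 22 mm wide; open, the fingers measure 114 mm over their backs; the gripper's body (76 mm by 85 mm) begins 54 mm behind the grasp point. The pads swing forward as they close: fully open they stand 13 mm farther back than shut.
Start: joints at [-0.146, 0.342, 1.524, -0, 1.275, -0.146], TCP at [0.525, 0, 0.231] pointing down, gripper open.
Joint ranges: [-2.53, 2.53], [-0.77, 2.02], [0.04, 2.7], [-1, 4.14], [0.28, 2.66], [-3.11, 3.11]. Speed limits (rad/s): [2.57, 2.57, 3.14, 3.14, 3.14, 3.14].

### API

Orientations are given as [roll, pitch, yaw] about the fixed x, y, z axes, in that order (R = Rz(yaw) Ry(pitch) Rx(roll)).
In Python, from workcell import ctrl gives the robot as it stands. The module is installed in compiled form; this text tells all that it offers.
- The arm moves only by the shell command python3 -m handwheel 'ROWS' [FORCE]. ROWS is JSON, a list of rows, each an object with "twist": the turn, a rotation vector about the tool's x, y, z in degrees, a list of three; "delta_pos": the shift along the tool's x, y, z in cm, a list of three; "claw": the closure, from 0 (fully open) to 1 (shut). A call has 1 to 20 rows; each row is the pose to reach, as a shift and turn from the pose commanded when the call began, along the tool's axes at that moment; what a row does not reach only later rows make up. A row lasts 1/8 s, in which the tool goes at most 62.5 mm and 10.7 degrees, less where a joint would pass 70% of its speed; a pose out of reach is approached as far as the arm can. A call with a gripper value outside its range is refused whole. The fingers move at their own pace and stop on an object; FORCE is the grip in N (left out, the last holds). Time passes only in rows, so rows that repeat a pose let the fingers close. It gives the time, the measured TCP pose, the force, the opening and the grip force at its end, in the units of the state.
- ctrl.state(): the state, without advancing time (a new reading comes with each control period).
- ctrl.read_camera(name): name is "scene" or "side" or "wrist"; returns (picture, depth): 480x640x3 uint8, blue, green, red; 480x640 float32, m along the optical axis (not along the pixel's ray), 0 where there is no reading.
- ctrl.camera_info(name): a dict with "fx", "fy", "cx", "cy" (pixels), "origin" and "attitude" of the camera in the world. Camera axes: x right, y up, looking along -z (the intrinsics and any distortion apply to the point x, -y, -z); pixel columns grow to the right and rows downward; lengths in m; the calibration is good to about 2 mm. A picture is of the moment at which its call begins: read the wrist's pose just before it. camera_info takes no time and is no camera call; for the wrist camera it gives the pose at the moment of the call.
- ctrl.job_done(): hands the job in; it is judged then, once.
The state is a dict: "time": time; "joint_positions": joint angles; "joint_velocities": joint speeds; "effort": joint torques, N m; "ee_pos": TCP position; "orientation": TCP orientation; "contact_force": force on the tool from outside, world axes, zero at the start; "wrist_torque": the same for the moment, N m; "grip_width": finger opening in m; "grasp_force": force on a finger pad.
Only numpy, scipy, OpenCV 4.12 (cv2) and the standard library are available. Lean on these libraries where they do the work, as an engineer would, in place of code of your own. Each camera call takes 0.05 s, during which the arm holds its last target. There are 200 camera calls.

## Working session

There is one attempt and no reset: what is moved stays moved. The work goes in short steps, Python scripts to look and compute and a shell command to move; the robot and the scene stay as the last step left them, time stands still between calls to the robot, and variables do not carry over. Pictures are saved under pics/ and viewed, at most 10 in all, crops included, and the job is handed in when it is done.

```bash
mkdir -p pics; cat > h.py <<'E'
import numpy as np, cv2
from scipy.spatial.transform import Rotation as R
from workcell import ctrl
def cam(n):
    i=ctrl.camera_info(n); im,d=ctrl.read_camera(n); return i,im,d
def rot(i):
    a=np.array(i["attitude"],float)
    if a.shape==(3,3): return a
    return R.from_euler('xyz',a).as_matrix() if a.size==3 else R.from_quat(a).as_matrix()
def world(i,u,v,d):
    u,v,d=map(np.asarray,(u,v,d))
    p=np.stack([(u-i["cx"])/i["fx"]*d,-(v-i["cy"])/i["fy"]*d,-d],-1)
    return p@rot(i).T+np.array(i["origin"])
def cloud(i,d):
    v,u=np.mgrid[:480,:640]; return world(i,u,v,d)
def tcp():
    s=ctrl.state(); return np.array(s["ee_pos"]),R.from_euler('xyz',s["orientation"])
def go(target,rpy=None):
    p,r=tcp(); print('delta cm',np.round(r.inv().apply(np.array(target)-p)*100,2))
    if rpy is not None: print('twist deg',np.round((r.inv()*R.from_euler('xyz',rpy)).as_rotvec(degrees=True),2))
E
python3 - <<'E'
from h import *
print(ctrl.state())
for n in("scene","side","wrist"):
    i,im,d=cam(n);print(n,i);cv2.imwrite(f'pics/{n}0.png',im);np.savez(f'{n}0.npz',im=im,d=d)
E
```

```text
{'time': 0.0, 'joint_positions': array([-1.45991774e-01,  3.42694827e-01,  1.52504054e+00,  2.47796446e-05,
        1.27538287e+00, -1.45998827e-01]), 'joint_velocities': array([ 7.05447714e-04, -2.39160254e-04,  4.22474238e-04,  2.65958588e-05,
       -6.65610415e-04,  1.08810625e-03]), 'effort': array([ 5.72253757e-04, -4.33677435e+01, -2.46005630e+01, -7.37992127e-05,
        7.83137977e-03, -1.18290802e-05]), 'ee_pos': array([5.24594284e-01, 9.37444726e-05, 2.30632222e-01]), 'orientation': array([-3.14008675e+00, -2.45386024e-04,  1.57079596e+00]), 'contact_force': array([ 1.0347107 , -0.81914291, -0.10190993]), 'wrist_torque': array([-0.00568402, -0.03416079,  0.00428797]), 'grasp_force': 0.0, 'grip_width': 0.08494866581620172}
scene {'fx': 480.4378956993319, 'fy': 480.4378956993319, 'cx': 321.95582109631476, 'cy': 239.80688401247303, 'origin': array([1.4672499 , 0.04170721, 0.88880662]), 'attitude': array([0.88716904, 0.01842141, 1.6308794 ])}
side {'fx': 541.7844804818513, 'fy': 541.7844804818513, 'cx': 318.8207764614487, 'cy': 238.35582891146788, 'origin': array([ 0.38229286, -0.84406328,  0.88156575]), 'attitude': array([ 0.84826815,  0.01592153, -0.19559428])}
wrist {'fx': 394.1259516205846, 'fy': 394.1259516205846, 'cx': 317.1972405314185, 'cy': 244.874231650778, 'origin': array([0.52543863, 0.08174972, 0.37288678]), 'attitude': array([-3.22719326e-01,  2.16518886e-03,  1.38939522e-04])}
```

View pics/scene0.png

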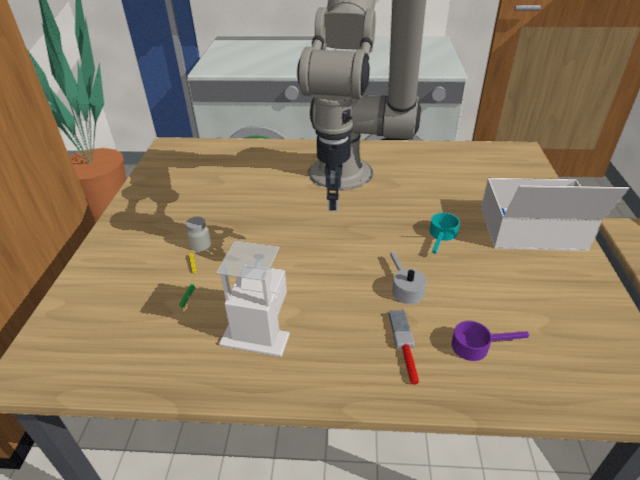

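View pics/side0.png

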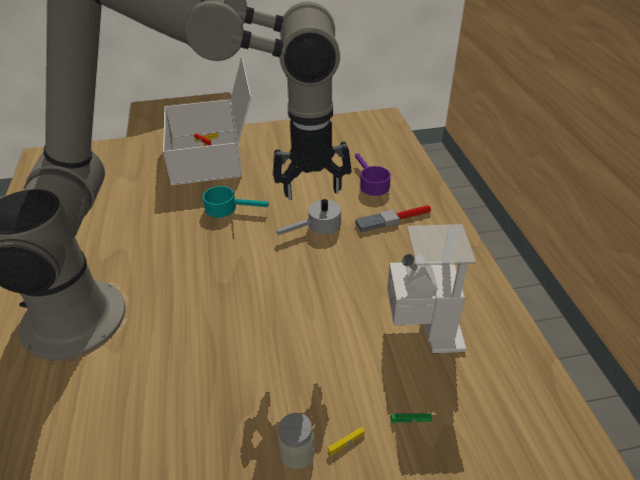

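The scene view shows three dish shapes: steel with a lid and black knob at (409,288), turquoise at (444,228) and purple at (472,341). I choose the steel one, which is at (324,215) in the side view. The dispenser is at (255,300), with its front facing the robot. The jar is at (198,235), the pins at (193,262) and (187,297), and the brush at (404,345).

```bash
python3 - <<'E'
from h import *
P=[];C=[]
for n,f in(("scene",0),("side",0)):
    i=ctrl.camera_info(n);z=np.load(f'{n}0.npz');d=z['d'];p=cloud(i,d).reshape(-1,3);ok=d.ravel()>0
    p=p[ok];P.append(p)
    im=z['im']
    # dish
    u,v=((409,288),(324,215))[n=="side"]
    q=cloud(i,d)[v-50:v+50,u-60:u+60].reshape(-1,3);c=im[v-50:v+50,u-60:u+60].reshape(-1,3).astype(int)
    ctr=world(i,u,v,d[v,u]);print(n,'ctr',ctr)
    near=np.linalg.norm(q[:,:2]-ctr[:2],axis=1)<.16
    gray=(c.max(1)-c.min(1))<25
    m=near&gray
    k=m&(q[:,2]>.058)&(q[:,2]<.09);print('knob',k.sum(),np.median(q[k],0),q[k][:,2].max())
    k2=m&(q[:,2]>.071)&(q[:,2]<.078);print('knobtop',k2.sum(),q[k2].mean(0))
    fl=m&(q[:,2]>.043)&(q[:,2]<.052);e=q[fl,:2];print('flange',fl.sum(),cv2.minEnclosingCircle(e.astype(np.float32)),q[fl].mean(0))
    h=m&(q[:,2]>.026)&(q[:,2]<.038)&(np.linalg.norm(q[:,:2]-q[fl].mean(0)[:2],axis=1)>.05)
    hh=q[h];print('handle',h.sum(),hh.mean(0),hh.min(0),hh.max(0))
    # dispenser
    g=cloud(i,d).reshape(-1,3);cc=im.reshape(-1,3).astype(int)
    D=(g[:,0]>.5)&(g[:,0]<1)&(g[:,1]<.0+.4)&(g[:,1]>-.4)
    for lo,hi in((.129,.139),(.217,.232),(.008,.016)):
        m=D&(g[:,2]>lo)&(g[:,2]<hi)&(cc.min(1)>100)&((cc.max(1)-cc.min(1))<30)
        if m.sum()>20: print(lo,m.sum(),cv2.minAreaRect(g[m][:,:2].astype(np.float32)),np.median(g[m],0))
a=cv2.imread('pics/side0.png')[170:350,250:490];b=cv2.imread('pics/scene0.png')[225:375,210:450]
cv2.imwrite('pics/c.png',np.vstack([cv2.resize(a,(480,360)),cv2.resize(b,(480,240))]))
w=cv2.imread('pics/wrist0.png');cv2.imwrite('pics/c1.png',np.hstack([cv2.resize(a,(400,300)),cv2.resize(w,(400,300))]))
E
```

```text
scene ctr [0.61629661 0.18932229 0.04746581]
knob 61 [0.58943888 0.19177615 0.0721388 ] 0.0776243290303199
knobtop 33 [0.58641328 0.19247788 0.07431422]
flange 527 ((0.5853341817855835, 0.19212058186531067), 0.04295364022254944) [0.59176069 0.19148102 0.04829953]
handle 92 [0.49901991 0.16505168 0.03328908] [0.46056144 0.15373541 0.02635617] [0.53264957 0.17918713 0.03715637]
0.129 1061 ((0.7126762866973877, -0.1678653061389923), (0.10076303035020828, 0.13268199563026428), 81.04373168945312) [ 0.7425229  -0.16527636  0.13540859]
0.217 1659 ((0.7272272109985352, -0.17004625499248505), (0.1035921722650528, 0.10762879997491837), 81.03374481201172) [ 0.73165108 -0.1689437   0.2285232 ]
0.008 793 ((0.7377384305000305, -0.0005064904689788818), (0.14725621044635773, 0.5095075368881226), 14.244638442993164) [ 0.77605988 -0.14673519  0.01320522]
side ctr [0.58214529 0.16774469 0.04839663]
knob 56 [0.58597567 0.18804805 0.0694006 ] 0.07557999478165578
knobtop 19 [0.58640244 0.19110001 0.07324567]
flange 470 ((0.5859783291816711, 0.18969622254371643), 0.04351452365517616) [0.58603658 0.18642019 0.04648166]
handle 135 [0.4993655  0.16289779 0.03059906] [0.46235693 0.14867124 0.02601521] [0.53732045 0.18105115 0.03551056]
0.129 1639 ((0.7118551731109619, -0.17126110196113586), (0.09987705200910568, 0.12937480211257935), 79.24740600585938) [ 0.70315675 -0.18439262  0.13355307]
0.217 2280 ((0.7271480560302734, -0.17170178890228271), (0.10616102814674377, 0.10467732697725296), 80.26013946533203) [ 0.72601452 -0.17726911  0.22654399]
0.008 485 ((0.7449208498001099, -0.03819866478443146), (0.07428096979856491, 0.4384916126728058), 1.8920952081680298) [ 0.751735   -0.23460829  0.01172276]
```

View pics/c1.png

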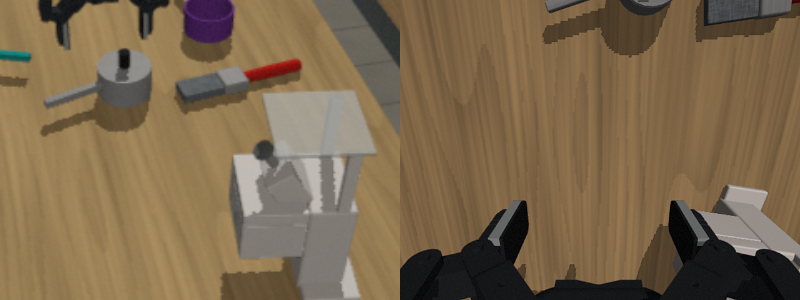

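The crop confirms the steel dish: knob at crop (125,58), bar handle running left to (50,102). I estimate the dish at (.586,.191) with yaw 17°. The dispenser origin is (.692,-.1655) with yaw -9.5°, which puts the spout at (.672,-.162). Next I take the lid.

```bash
python3 -m handwheel '[{"twist":[0,0,0],"delta_pos":[5,1.6,2],"claw":0},{"twist":[0,0,0],"delta_pos":[10,3.2,5],"claw":0},{"twist":[0,0,0],"delta_pos":[15,4.8,8],"claw":0},{"twist":[0,0,0],"delta_pos":[19.1,6.15,10],"claw":0},{"twist":[0,0,0],"delta_pos":[19.1,6.15,10],"claw":0},{"twist":[0,0,0],"delta_pos":[19.1,6.15,14],"claw":0},{"twist":[0,0,0],"delta_pos":[19.1,6.15,17],"claw":0},{"twist":[0,0,0],"delta_pos":[19.1,6.15,17.9],"claw":0},{"twist":[0,0,0],"delta_pos":[19.1,6.15,17.9],"claw":0},{"twist":[0,0,0],"delta_pos":[19.1,6.15,17.9],"claw":1},{"twist":[0,0,0],"delta_pos":[19.1,6.15,17.9],"claw":1},{"twist":[0,0,0],"delta_pos":[19.1,6.15,17.9],"claw":1},{"twist":[0,0,0],"delta_pos":[19.1,6.15,17.9],"claw":1},{"twist":[0,0,0],"delta_pos":[19.1,6.15,17.9],"claw":1},{"twist":[0,0,0],"delta_pos":[19.1,6.15,17.9],"claw":1},{"twist":[0,0,0],"delta_pos":[19.1,6.15,17.9],"claw":1}]' 40
```

```text
time: 2.15
ee_pos: [0.5868, 0.1911, 0.0529]
orientation: [3.141, -0.0, 1.571]
contact_force: [-0.7, -0.5, 4.7]
grip_width: 0.0163
grasp_force: 39.1
```

```bash
python3 -m handwheel '[{"twist":[0,0,0],"delta_pos":[0,0,-2],"claw":1},{"twist":[0,0,0],"delta_pos":[0,0,-5],"claw":1},{"twist":[0,0,0],"delta_pos":[-3,-2.5,-5],"claw":1},{"twist":[0,0,0],"delta_pos":[-7,-6,-5],"claw":1},{"twist":[0,0,0],"delta_pos":[-11,-9.2,-5],"claw":1},{"twist":[0,0,0],"delta_pos":[-14.1,-11.7,-4],"claw":1},{"twist":[0,0,0],"delta_pos":[-14.1,-11.7,-1],"claw":1},{"twist":[0,0,0],"delta_pos":[-14.1,-11.7,2],"claw":1},{"twist":[0,0,0],"delta_pos":[-14.1,-11.7,3.3],"claw":1},{"twist":[0,0,0],"delta_pos":[-14.1,-11.7,3.6],"claw":1},{"twist":[0,0,0],"delta_pos":[-14.1,-11.7,3.6],"claw":1},{"twist":[0,0,0],"delta_pos":[-14.1,-11.7,3.6],"claw":1}]'
```

```text
time: 3.65
ee_pos: [0.4702, 0.0501, 0.0171]
orientation: [3.14, 0.0, 1.571]
contact_force: [0.5, -0.5, -0.4]
grip_width: 0.0166
grasp_force: 39.2
```

```bash
python3 -m handwheel '[{"twist":[0,0,0],"delta_pos":[0,0,0.1],"claw":1},{"twist":[0,0,0],"delta_pos":[0,0,0.1],"claw":0},{"twist":[0,0,0],"delta_pos":[0,0,0.1],"claw":0},{"twist":[0,0,0],"delta_pos":[0,0,0.1],"claw":0},{"twist":[0,0,0],"delta_pos":[0,0,-2],"claw":0},{"twist":[0,0,0],"delta_pos":[0,0,-6],"claw":0},{"twist":[0,0,-10],"delta_pos":[2,0.5,-10],"claw":0},{"twist":[0,0,-20],"delta_pos":[4,1,-10],"claw":0},{"twist":[0,0,-30],"delta_pos":[6,1.5,-10],"claw":0},{"twist":[0,0,-40],"delta_pos":[8,1.5,-10],"claw":0},{"twist":[0,0,-50],"delta_pos":[10,1.5,-10],"claw":0},{"twist":[0,0,-60],"delta_pos":[11,1.5,-10],"claw":0},{"twist":[0,0,-70],"delta_pos":[11,1.5,-10],"claw":0},{"twist":[0,0,-80],"delta_pos":[11,1.5,-10],"claw":0},{"twist":[0,0,-90],"delta_pos":[11,1.5,-10],"claw":0},{"twist":[0,0,-100],"delta_pos":[11,1.5,-10],"claw":0},{"twist":[0,0,-107.5],"delta_pos":[11,1.5,-10],"claw":0},{"twist":[0,0,-107.5],"delta_pos":[11,1.5,-10],"claw":0},{"twist":[0,0,-107.5],"delta_pos":[11,1.5,-10],"claw":0}]'
python3 - <<'E'
from h import *
ims=[]
for n in("wrist","side"):
    i,im,d=cam(n); ims.append(im if n=="wrist" else im)
    if n=="side":
        g=cloud(i,d);im2=im.astype(int);gray=(im2.max(2)-im2.min(2))<25
        m=gray&(np.hypot(g[...,0]-.586,g[...,1]-.19)<.06)&(g[...,2]>.039)&(g[...,2]<.048)
        print('rim',m.sum(),cv2.minEnclosingCircle(g[m][:,:2].astype(np.float32)))
        m=gray&(np.hypot(g[...,0]-.47,g[...,1]-.05)<.06)&(g[...,2]>.006)&(g[...,2]<.014)
        print('lid',m.sum(),cv2.minEnclosingCircle(g[m][:,:2].astype(np.float32)))
        m=gray&(np.hypot(g[...,0]-.586,g[...,1]-.19)>.05)&(np.hypot(g[...,0]-.49,g[...,1]-.16)<.06)&(g[...,2]>.026)&(g[...,2]<.036)
        print('handle',m.sum(),g[m].mean(0) if m.any() else 0)
cv2.imwrite('pics/w1.png',np.hstack([cv2.resize(x,(400,300)) for x in ims]))
E
```

```text
time: 6.02
ee_pos: [0.4845, 0.16, 0.1163]
orientation: [-3.142, 0.0, -2.839]
contact_force: [-0.1, -0.5, 0.5]
grip_width: 0.0857
grasp_force: 0.0
rim 143 ((0.586693286895752, 0.18964341282844543), 0.04248578101396561)
lid 607 ((0.4705503582954407, 0.05105200409889221), 0.042572733014822006)
handle 133 [0.49884812 0.16297946 0.03053307]
```

View pics/w1.png

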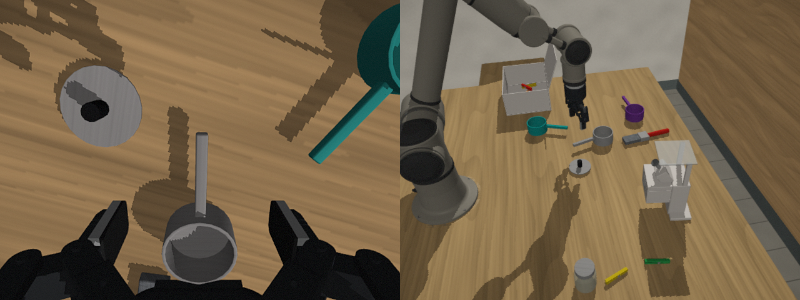

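The wrist view shows the open dish with its handle running vertically up the image at x≈201 (y 135–210), midway between the fingers. The lid lies knob up at (100,105). Next I grip the handle, lift, and carry the dish to the bay entry.

```bash
python3 -m handwheel '[{"twist":[0,0,0],"delta_pos":[0,0,5],"claw":0},{"twist":[0,0,0],"delta_pos":[0,0,9],"claw":0},{"twist":[0,0,0],"delta_pos":[0,0,10.6],"claw":0},{"twist":[0,0,0],"delta_pos":[0,0,10.6],"claw":0},{"twist":[0,0,0],"delta_pos":[0,0,10.6],"claw":1},{"twist":[0,0,0],"delta_pos":[0,0,10.6],"claw":1},{"twist":[0,0,0],"delta_pos":[0,0,10.6],"claw":1},{"twist":[0,0,0],"delta_pos":[0,0,10.6],"claw":1},{"twist":[0,0,0],"delta_pos":[0,0,10.6],"claw":1},{"twist":[0,0,0],"delta_pos":[0,0,10.6],"claw":1},{"twist":[0,0,0],"delta_pos":[0,0,10.6],"claw":1}]' 80
python3 -m handwheel '[{"twist":[0,0,0],"delta_pos":[0,0,-2],"claw":1},{"twist":[0,0,0],"delta_pos":[0,0,-5],"claw":1},{"twist":[0,0,0],"delta_pos":[0,0,-8],"claw":1},{"twist":[0,0,3],"delta_pos":[1.2,-2.6,-8],"claw":1},{"twist":[0,0,7],"delta_pos":[3,-6.6,-8],"claw":1},{"twist":[0,0,12],"delta_pos":[5,-11,-8],"claw":1},{"twist":[0,0,17],"delta_pos":[7,-15.5,-8],"claw":1},{"twist":[0,0,22],"delta_pos":[9,-20,-8],"claw":1},{"twist":[0,0,26],"delta_pos":[11,-24,-8],"claw":1},{"twist":[0,0,26.9],"delta_pos":[11.85,-26.2,-8],"claw":1},{"twist":[0,0,26.9],"delta_pos":[11.85,-26.2,-8],"claw":1},{"twist":[0,0,26.9],"delta_pos":[11.85,-26.2,-5],"claw":1},{"twist":[0,0,26.9],"delta_pos":[11.85,-26.2,-2],"claw":1},{"twist":[0,0,26.9],"delta_pos":[11.85,-26.2,-0.7],"claw":1},{"twist":[0,0,26.9],"delta_pos":[11.85,-26.2,-0.7],"claw":1},{"twist":[0,0,26.9],"delta_pos":[11.85,-26.2,-0.7],"claw":1}]'
python3 - <<'E'
from h import *
p,r=tcp();print(p,ctrl.state()['orientation'])
ims=[]
for n in("scene","side"):
    i,im,d=cam(n); ims.append(im)
    g=cloud(i,d);im2=im.astype(int);gray=(im2.max(2)-im2.min(2))<25
    m=gray&(np.hypot(g[...,0]-.554,g[...,1]+.143)<.062)&(g[...,2]>.043)&(g[...,2]<.06)
    e=g[m][:,:2];print('rim',m.sum(),cv2.minEnclosingCircle(e.astype(np.float32)),g[m][:,2].mean())
cv2.imwrite('pics/w2.png',np.hstack([ims[0][150:450,100:500],ims[1][100:400,240:640]]))
E
```

```text
time: 7.5
ee_pos: [0.4846, 0.1601, 0.0105]
orientation: [-3.142, 0.0, -2.836]
contact_force: [-0.4, 1.1, 4.3]
grip_width: 0.0104
grasp_force: 78.1
time: 9.5
ee_pos: [0.4509, -0.1255, 0.0181]
orientation: [-3.141, 0.001, 2.978]
contact_force: [-0.5, 0.9, -1.8]
grip_width: 0.0101
grasp_force: 78.2
[ 0.45093293 -0.1254615   0.01807752] [-3.14125345e+00  1.36657129e-03  2.97797777e+00]
rim 102 ((0.5422710180282593, -0.12643873691558838), 0.046906810253858566) 0.048806583232735574
rim 300 ((0.5575916171073914, -0.14397786557674408), 0.04326901584863663) 0.04743370859013369
```

View pics/w2.png

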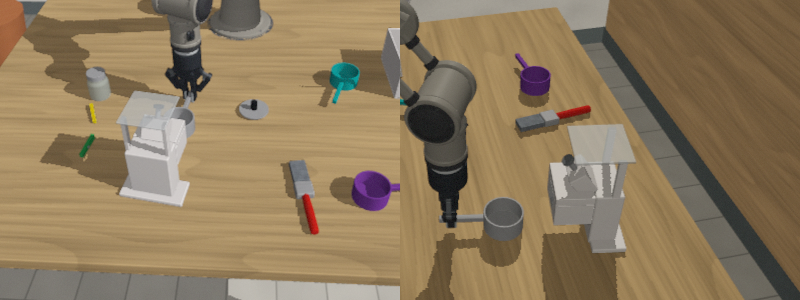

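The dish hangs level just in front of the bay, at right-crop (503,215), handle towards the robot. Its rim measures (.557,-.144), as expected. Next I slide it in, set it down and release.

```bash
python3 -m handwheel '[{"twist":[0,0,0],"delta_pos":[-2,0,0],"claw":1},{"twist":[0,0,0],"delta_pos":[-4,0,0],"claw":1},{"twist":[0,0,0],"delta_pos":[-6,0,0],"claw":1},{"twist":[0,0,0],"delta_pos":[-8,0,0],"claw":1},{"twist":[0,0,0],"delta_pos":[-10,0,0],"claw":1},{"twist":[0,0,0],"delta_pos":[-11.6,0,0],"claw":1},{"twist":[0,0,0],"delta_pos":[-11.6,0,0],"claw":1},{"twist":[0,0,0],"delta_pos":[-11.6,0,0.4],"claw":1},{"twist":[0,0,0],"delta_pos":[-11.6,0,0.75],"claw":1},{"twist":[0,0,0],"delta_pos":[-11.6,0,0.75],"claw":1},{"twist":[0,0,0],"delta_pos":[-11.6,0,0.75],"claw":0},{"twist":[0,0,0],"delta_pos":[-11.6,0,0.75],"claw":0},{"twist":[0,0,0],"delta_pos":[-11.6,0,0.75],"claw":0},{"twist":[0,0,0],"delta_pos":[-11.6,0,0.75],"claw":0},{"twist":[0,0,0],"delta_pos":[-11.6,0,0.75],"claw":0}]'
python3 - <<'E'
from h import *
print(tcp()[0])
i,im,d=cam("side")
g=cloud(i,d);im2=im.astype(int);gray=(im2.max(2)-im2.min(2))<25
m=gray&(np.hypot(g[...,0]-.672,g[...,1]+.162)<.06)&(g[...,2]>.036)&(g[...,2]<.05);print('rim',m.sum(),g[m].min(0),g[m].max(0))
v,u=np.mgrid[:480,:640]
# plunger cap (dark grey) estimate
c=np.array([.692,-.1655,0]);th=np.radians(-9.5);Rz=np.array([[np.cos(th),-np.sin(th),0],[np.sin(th),np.cos(th),0],[0,0,1]])
q=(g-c)@Rz
for n in("side","scene"):
    i,im,d=cam(n);q=(cloud(i,d)-c)@Rz;s=im.astype(int)
    m=(np.abs(q[...,1])<.03)&(q[...,0]<.0)&(q[...,0]>-.05)&(q[...,2]>.165)&(q[...,2]<.21)
    print(n,m.sum(),q[m].mean(0),q[m].min(0),q[m].max(0),im[m].mean(0))
    cv2.imwrite(f'pics/z_{n}.png',cv2.resize((im[220:330,370:500] if n=="side" else im[220:360,200:320]),None,fx=3,fy=3))
E
```

```text
time: 11.48
ee_pos: [0.5648, -0.1445, 0.0098]
orientation: [-3.142, 0.0, 2.978]
contact_force: [-0.1, 0.3, 0.2]
grip_width: 0.0855
grasp_force: 0.0
[ 0.56475888 -0.14445951  0.00978422]
rim 173 [ 0.62913518 -0.20534648  0.03612846] [ 0.69195515 -0.1253553   0.04677502]
side 189 [-0.0147505  -0.00469289  0.18244808] [-0.03115125 -0.02942127  0.1651097 ] [-6.96415697e-07  2.05711667e-02  1.96812793e-01] [80.4973545  84.42857143 86.28042328]
scene 1 [-0.0035828   0.02955537  0.16676074] [-0.0035828   0.02955537  0.16676074] [-0.0035828   0.02955537  0.16676074] [195. 195. 199.]
```

View pics/z_side.png

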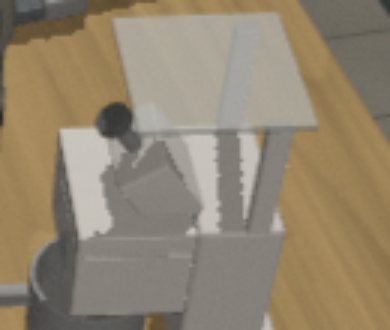

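The crop shows the dish rim under the hopper at (50,260) and the plunger cap at (115,120) clear of the hood. The dish measures about 2 mm from the spout centre. Next I rise, shut the fingers, tilt 35° and stand off in line with the plunger.

```bash
python3 -m handwheel '[{"twist":[0,0,0],"delta_pos":[0,0,-2],"claw":0},{"twist":[0,0,0],"delta_pos":[0,0,-6],"claw":0},{"twist":[0,0,0],"delta_pos":[0,0,-12],"claw":1},{"twist":[0,0,0],"delta_pos":[0,0,-18],"claw":1},{"twist":[0,0,0],"delta_pos":[0,0,-20.5],"claw":1},{"twist":[0,-9,0],"delta_pos":[0,0,-20.5],"claw":1},{"twist":[0,-18,0],"delta_pos":[0,0,-20.5],"claw":1},{"twist":[0,-27,0],"delta_pos":[0,0,-20.5],"claw":1},{"twist":[0,-35,0],"delta_pos":[0,0,-20.5],"claw":1},{"twist":[0,-35,0],"delta_pos":[0,0,-20.5],"claw":1},{"twist":[0,-35,0],"delta_pos":[-4,0,-20.5],"claw":1},{"twist":[0,-35,0],"delta_pos":[-7,0,-20.5],"claw":1},{"twist":[0,-35,0],"delta_pos":[-9,0,-20.5],"claw":1},{"twist":[0,-35,0],"delta_pos":[-9,0,-20.5],"claw":1},{"twist":[0,-35,0],"delta_pos":[-9,0,-20.5],"claw":1}]' 40
python3 - <<'E'
from h import *
p,r=tcp();s=ctrl.state();print(p,r.as_matrix()[:,2],s['joint_positions'],s['grip_width'])
go([.6703,-.1619,.190]);go([.6831,-.164,.172])
i,im,d=cam("side");i2,im2,d2=cam("wrist")
cv2.imwrite('pics/w4.png',np.hstack([cv2.resize(im[200:350,340:540],(400,300)),cv2.resize(im2,(400,300))]))
E
```

```text
time: 13.5
ee_pos: [0.6534, -0.159, 0.2147]
orientation: [3.142, 0.609, 2.978]
contact_force: [-0.7, -0.6, 0.1]
grip_width: 0.0001
grasp_force: 0.0
[ 0.65340719 -0.15898664  0.21469407] [ 0.56470278 -0.09325284 -0.82000895] [-0.42128935  0.36021271  1.71719     0.31438817  0.49108223 -2.06274574] 0.00014971873490632226
delta cm [ 0.01 -0.01  3.01]
delta cm [-0.03 -0.01  5.22]
```

View pics/w4.png

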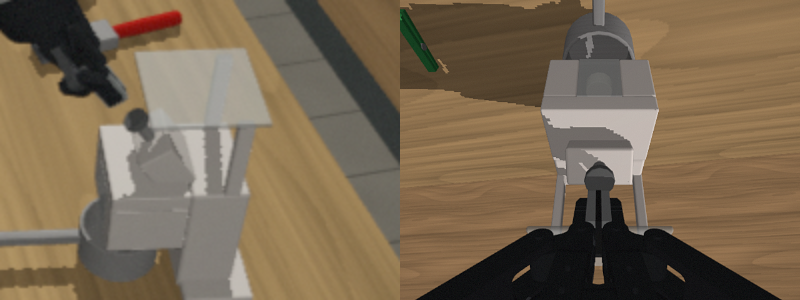

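The fingers are in line with the plunger cap, seen at (138,118) on the left and centred at (600,175) in the wrist view. Now I push.

```bash
python3 -m handwheel '[{"twist":[0,0,0],"delta_pos":[0,0,1.5],"claw":1},{"twist":[0,0,0],"delta_pos":[0,0,2.7],"claw":1},{"twist":[0,0,0],"delta_pos":[0,0,3.5],"claw":1},{"twist":[0,0,0],"delta_pos":[0,0,4.3],"claw":1},{"twist":[0,0,0],"delta_pos":[0,0,5],"claw":1},{"twist":[0,0,0],"delta_pos":[0,0,5.3],"claw":1},{"twist":[0,0,0],"delta_pos":[0,0,5.3],"claw":1},{"twist":[0,0,0],"delta_pos":[0,0,5.3],"claw":1},{"twist":[0,0,0],"delta_pos":[0,0,5.3],"claw":1}]'
python3 - <<'E'
from h import *
go([.6831,-.164,.172]);print(ctrl.state()['contact_force'])
E
```

```text
time: 14.72
ee_pos: [0.6824, -0.1639, 0.1721]
orientation: [3.142, 0.61, 2.978]
contact_force: [-18.0, 2.0, 13.0]
grip_width: 0.0002
grasp_force: 10.6
delta cm [-0.05  0.    0.05]
[-17.98117199   2.0199166   12.98048881]
```

Axial force is about 21 N, well above the 8 N spring, so the plunger is on its stop. I hold a little longer and retreat.

```bash
python3 -m handwheel '[{"twist":[0,0,0],"delta_pos":[0,0,0],"claw":1},{"twist":[0,0,0],"delta_pos":[0,0,0],"claw":1},{"twist":[0,0,0],"delta_pos":[0,0,0],"claw":1},{"twist":[0,0,0],"delta_pos":[0,0,0],"claw":1},{"twist":[0,0,0],"delta_pos":[0,0,-1],"claw":1},{"twist":[0,0,0],"delta_pos":[0,0,-2],"claw":1},{"twist":[0,0,0],"delta_pos":[0,0,-4],"claw":1},{"twist":[0,0,0],"delta_pos":[0,0,-7],"claw":1},{"twist":[0,0,0],"delta_pos":[0,0,-10],"claw":1},{"twist":[0,0,0],"delta_pos":[0,0,-10],"claw":1}]'
python3 - <<'E'
from h import *
p,r=tcp();print(p)
go([.5648,-.1445,.215],[np.pi,0,2.978])
i2,im2,d2=cam("wrist");i,im,d=cam("side")
cv2.imwrite('pics/w5.png',np.hstack([cv2.resize(im[200:350,340:540],(400,300)),cv2.resize(im2,(400,300))]))
E
```

```text
time: 15.98
ee_pos: [0.6274, -0.155, 0.2558]
orientation: [-3.14, 0.615, 2.978]
contact_force: [-0.0, -0.3, 0.2]
grip_width: -0.0001
grasp_force: 0.0
[ 0.62740884 -0.15499055  0.25577486]
delta cm [ 7.54  0.02 -0.33]
twist deg [-7.000e-02  3.525e+01 -2.000e-02]
```

View pics/w5.png

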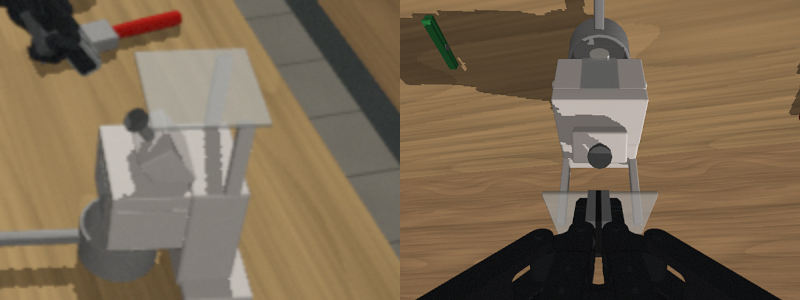

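The plunger cap is back out at (137,118) on the left. The wrist view shows the tablet as a light disc in the dish at (600,54). Next I return above the handle, upright and open.

```bash
python3 -m handwheel '[{"twist":[0,0,0],"delta_pos":[3,0,-0.3],"claw":1},{"twist":[0,0,0],"delta_pos":[7.5,0,-0.3],"claw":1},{"twist":[0,9,0],"delta_pos":[7.5,0,-0.3],"claw":0},{"twist":[0,18,0],"delta_pos":[7.5,0,-0.3],"claw":0},{"twist":[0,27,0],"delta_pos":[7.5,0,-0.3],"claw":0},{"twist":[0,35.2,0],"delta_pos":[7.5,0,-0.3],"claw":0},{"twist":[0,35.2,0],"delta_pos":[7.5,0,-0.3],"claw":0},{"twist":[0,35.2,0],"delta_pos":[7.5,0,-0.3],"claw":0}]'
python3 - <<'E'
from h import *
go([.5648,-.1445,.010],[np.pi,0,2.978])
E
```

```text
time: 17.08
ee_pos: [0.5643, -0.1441, 0.2112]
orientation: [3.141, -0.004, 2.978]
contact_force: [-0.3, -0.9, -0.2]
grip_width: 0.085
grasp_force: 0.0
delta cm [-0.13 -0.05 20.12]
twist deg [ 0.05 -0.21 -0.01]
```

```bash
python3 -m handwheel '[{"twist":[0,0,0],"delta_pos":[-0.1,0,6],"claw":0},{"twist":[0,0,0],"delta_pos":[-0.1,0,12],"claw":0},{"twist":[0,0,0],"delta_pos":[-0.1,0,17],"claw":0},{"twist":[0,0,0],"delta_pos":[-0.1,0,20.1],"claw":0},{"twist":[0,0,0],"delta_pos":[-0.1,0,20.1],"claw":0},{"twist":[0,0,0],"delta_pos":[-0.1,0,20.1],"claw":1},{"twist":[0,0,0],"delta_pos":[-0.1,0,20.1],"claw":1},{"twist":[0,0,0],"delta_pos":[-0.1,0,20.1],"claw":1},{"twist":[0,0,0],"delta_pos":[-0.1,0,20.1],"claw":1},{"twist":[0,0,0],"delta_pos":[-0.1,0,20.1],"claw":1},{"twist":[0,0,0],"delta_pos":[-0.1,0,20.1],"claw":1},{"twist":[0,0,0],"delta_pos":[-0.1,0,20.1],"claw":1}]' 80
python3 -m handwheel '[{"twist":[0,0,0],"delta_pos":[0,0,-0.6],"claw":1},{"twist":[0,0,0],"delta_pos":[0,0,-0.6],"claw":1},{"twist":[0,0,0],"delta_pos":[1.5,0,-0.6],"claw":1},{"twist":[0,0,0],"delta_pos":[3.5,0,-0.6],"claw":1},{"twist":[0,0,0],"delta_pos":[6,0,-0.6],"claw":1},{"twist":[0,0,0],"delta_pos":[9,0,-0.6],"claw":1},{"twist":[0,0,0],"delta_pos":[12,0,-0.6],"claw":1},{"twist":[0,0,0],"delta_pos":[14,0,-0.6],"claw":1},{"twist":[0,0,0],"delta_pos":[15,0,-0.6],"claw":1},{"twist":[0,0,0],"delta_pos":[15,0,-0.6],"claw":1},{"twist":[0,0,0],"delta_pos":[15,0,-0.2],"claw":1},{"twist":[0,0,0],"delta_pos":[15,0,0],"claw":1},{"twist":[0,0,0],"delta_pos":[15,0,0],"claw":1},{"twist":[0,0,0],"delta_pos":[15,0,0],"claw":0},{"twist":[0,0,0],"delta_pos":[15,0,0],"claw":0},{"twist":[0,0,0],"delta_pos":[15,0,0],"claw":0},{"twist":[0,0,0],"delta_pos":[15,0,0],"claw":0},{"twist":[0,0,0],"delta_pos":[15,0,-5],"claw":0},{"twist":[0,0,0],"delta_pos":[15,0,-10],"claw":0},{"twist":[0,0,0],"delta_pos":[15,0,-10],"claw":0}]'
python3 - <<'E'
from h import *
from scipy.optimize import least_squares
print(tcp()[0])
i,im,d=cam("side");g=cloud(i,d)
i3,im3,d3=cam("scene");g3=cloud(i3,d3)
def circ(q,r):
    f=lambda c:np.hypot(q[:,0]-c[0],q[:,1]-c[1])-r
    s=least_squares(f,q[:,:2].mean(0),loss='soft_l1',f_scale=.002);return s.x,np.median(abs(s.fun))
for n,im_,g_ in(("side",im,g),("scene",im3,g3)):
    s=im_.astype(int);gray=(s.max(2)-s.min(2))<25
    for nm,c,lo,hi in(("dish",(.524,-.138),.040,.047),("lid",(.47,.05),.007,.013)):
        m=gray&(np.hypot(g_[...,0]-c[0],g_[...,1]-c[1])<.06)&(g_[...,2]>lo)&(g_[...,2]<hi)
        q=g_[m]
        if nm=="dish": print(n,nm,m.sum(),circ(q,.039),cv2.minEnclosingCircle(q[:,:2].astype(np.float32)))
        else: print(n,nm,m.sum(),cv2.minEnclosingCircle(q[:,:2].astype(np.float32)))
    m=gray&(np.hypot(g_[...,0]-.47,g_[...,1]-.05)<.03)&(g_[...,2]>.033)&(g_[...,2]<.04)
    print('knob top',m.sum(),g_[m].mean(0) if m.any() else 0)
cv2.imwrite('pics/w6.png',cv2.resize(im[180:380,240:500],(780,600)))
E
```

```text
time: 18.58
ee_pos: [0.565, -0.1445, 0.012]
orientation: [-3.142, -0.003, 2.978]
contact_force: [-1.4, 0.8, 5.0]
grip_width: 0.01
grasp_force: 79.3
time: 21.08
ee_pos: [0.4193, -0.121, 0.1155]
orientation: [-3.139, 0.004, 2.978]
contact_force: [0.2, 0.1, -0.6]
grip_width: 0.0855
grasp_force: 0.0
[ 0.4193476  -0.12097009  0.11549397]
side dish 209 (array([ 0.52209482, -0.139527  ]), np.float64(0.001249433039471344)) ((0.5209267139434814, -0.13890312612056732), 0.042499855160713196)
side lid 451 ((0.47163209319114685, 0.05058736354112625), 0.04213171452283859)
knob top 32 [0.47059724 0.05047976 0.03541453]
scene dish 93 (array([ 0.52190118, -0.13805796]), np.float64(0.0017054291562131133)) ((0.5206597447395325, -0.13609002530574799), 0.04392402619123459)
scene lid 286 ((0.47151637077331543, 0.0510195791721344), 0.04172540828585625)
knob top 24 [0.47224086 0.05163315 0.03712198]
```

View pics/w6.png

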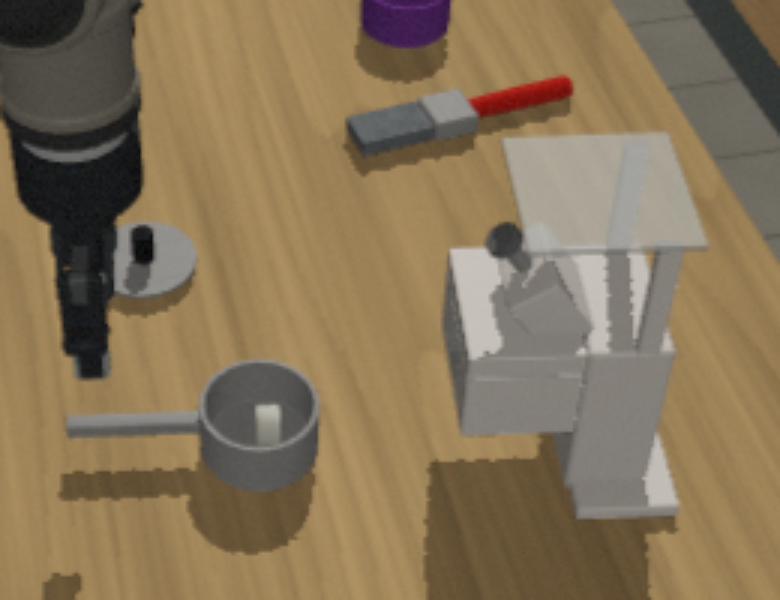

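The side view shows the dish at (260,420), standing in the open with the tablet inside at (268,425). The lid is at (150,255), and the plunger is out at (503,240). One wrist-camera fit of the rim gives the dish centre for replacing the lid.

```bash
python3 - <<'E'
from h import *
from scipy.optimize import least_squares
i,im,d=cam("wrist");g=cloud(i,d);s=im.astype(int);gray=(s.max(2)-s.min(2))<30
for lo,hi in((.040,.047),(.041,.045)):
    m=gray&(np.hypot(g[...,0]-.5225,g[...,1]+.139)<.055)&(g[...,2]>lo)&(g[...,2]<hi);q=g[m]
    f=lambda c:np.hypot(q[:,0]-c[0],q[:,1]-c[1])-.039
    r=least_squares(f,(.5225,-.139),loss='soft_l1',f_scale=.002)
    print(m.sum(),r.x,np.median(abs(r.fun)),q.min(0),q.max(0),cv2.minEnclosingCircle(q[:,:2].astype(np.float32)))
m=gray&(np.hypot(g[...,0]-.47,g[...,1]-.05)<.06)&(g[...,2]>.006)&(g[...,2]<.013)
print('lid',m.sum(),cv2.minEnclosingCircle(g[m][:,:2].astype(np.float32)) if m.any() else '')
m=(np.hypot(g[...,0]-.5225,g[...,1]+.139)<.033)&(g[...,2]<.06)&(s.min(2)>140)
print('tablet',m.sum(),g[m].mean(0) if m.any() else '',g[m].max(0) if m.any() else '')
go([.4705,.0505,.09]);go([.4705,.0505,.016])
E
```

```text
1754 [ 0.5207035  -0.13691797] 0.0010075291094306799 [ 0.47997987 -0.17757502  0.04000122] [ 0.55873262 -0.09659233  0.04434653] ((0.5212754011154175, -0.13662868738174438), 0.041395749896764755)
1519 [ 0.52100543 -0.13696297] 0.000977110355267076 [ 0.48008146 -0.17757502  0.04100173] [ 0.55738848 -0.09670386  0.04434653] ((0.5209532976150513, -0.13715818524360657), 0.041212670505046844)
lid 9312 ((0.47040581703186035, 0.05219578370451927), 0.04197458550333977)
tablet 381 [ 0.52829091 -0.13265483  0.03009986] [ 0.53655056 -0.12389471  0.0332814 ]
delta cm [-2.54 17.67  2.16]
delta cm [-2.57 17.67  9.56]
```

```bash
python3 -m handwheel '[{"twist":[0,0,0],"delta_pos":[-1,5,0],"claw":0},{"twist":[0,0,0],"delta_pos":[-2,10,0],"claw":0},{"twist":[0,0,0],"delta_pos":[-2.5,15,0],"claw":0},{"twist":[0,0,0],"delta_pos":[-2.55,17.7,1],"claw":0},{"twist":[0,0,0],"delta_pos":[-2.55,17.7,3],"claw":0},{"twist":[0,0,0],"delta_pos":[-2.55,17.7,6],"claw":0},{"twist":[0,0,0],"delta_pos":[-2.55,17.7,9],"claw":0},{"twist":[0,0,0],"delta_pos":[-2.55,17.7,9.5],"claw":0},{"twist":[0,0,0],"delta_pos":[-2.55,17.7,9.5],"claw":0},{"twist":[0,0,0],"delta_pos":[-2.55,17.7,9.5],"claw":1},{"twist":[0,0,0],"delta_pos":[-2.55,17.7,9.5],"claw":1},{"twist":[0,0,0],"delta_pos":[-2.55,17.7,9.5],"claw":1},{"twist":[0,0,0],"delta_pos":[-2.55,17.7,9.5],"claw":1},{"twist":[0,0,0],"delta_pos":[-2.55,17.7,9.5],"claw":1},{"twist":[0,0,0],"delta_pos":[-2.55,17.7,9.5],"claw":1},{"twist":[0,0,0],"delta_pos":[-2.55,17.7,9.5],"claw":1}]' 40
python3 - <<'E'
from h import *
p,r=tcp();print(p,ctrl.state()['orientation']);go([.5205,-.138,p[2]+.042]); go([.5205,-.138,p[2]+.037],[np.pi,0,2.978])
E
```

```text
time: 23.22
ee_pos: [0.4713, 0.0505, 0.0177]
orientation: [3.142, -0.003, 2.978]
contact_force: [-1.7, -0.2, 5.5]
grip_width: 0.0164
grasp_force: 38.9
[0.47127376 0.05047307 0.01770799] [ 3.14152273e+00 -2.61359856e-03  2.97753192e+00]
delta cm [ -7.92 -17.79  -4.22]
delta cm [ -7.93 -17.79  -3.72]
twist deg [ 0.   -0.15 -0.03]
```

```bash
python3 -m handwheel '[{"twist":[0,0,0],"delta_pos":[0,0,-3],"claw":1},{"twist":[0,0,0],"delta_pos":[0,0,-7],"claw":1},{"twist":[0,0,0],"delta_pos":[-1,-3,-9],"claw":1},{"twist":[0,0,0],"delta_pos":[-3,-7.5,-9],"claw":1},{"twist":[0,0,0],"delta_pos":[-5,-12,-9],"claw":1},{"twist":[0,0,0],"delta_pos":[-7,-16,-9],"claw":1},{"twist":[0,0,0],"delta_pos":[-7.95,-17.8,-9],"claw":1},{"twist":[0,0,0],"delta_pos":[-7.95,-17.8,-9],"claw":1},{"twist":[0,0,0],"delta_pos":[-7.95,-17.8,-7],"claw":1},{"twist":[0,0,0],"delta_pos":[-7.95,-17.8,-5.5],"claw":1},{"twist":[0,0,0],"delta_pos":[-7.95,-17.8,-5],"claw":1},{"twist":[0,0,0],"delta_pos":[-7.95,-17.8,-5],"claw":1},{"twist":[0,0,0],"delta_pos":[-7.95,-17.8,-5],"claw":1}]'
python3 - <<'E'
from h import *
for n in("side","scene","wrist"):
    i,im,d=cam(n);g=cloud(i,d);s=im.astype(int);gray=((s.max(2)-s.min(2))<25)&(s.min(2)>60)
    m=gray&(np.hypot(g[...,0]-.521,g[...,1]+.138)<.055)&(g[...,2]>.055)&(g[...,2]<.064)
    q=g[m][:,:2].astype(np.float32);print(n,m.sum(),cv2.minEnclosingCircle(q) if len(q)>10 else '')
    m=gray&(np.hypot(g[...,0]-.521,g[...,1]+.138)<.055)&(g[...,2]>.037)&(g[...,2]<.046)
    q=g[m][:,:2].astype(np.float32);print('  dish',m.sum(),(q.min(0),q.max(0)) if len(q)>3 else '')
E
```

```text
time: 24.85
ee_pos: [0.5209, -0.1381, 0.0675]
orientation: [-3.141, -0.002, 2.978]
contact_force: [0.2, 0.1, -1.3]
grip_width: 0.0165
grasp_force: 39.2
side 770 ((0.5205613970756531, -0.1398196667432785), 0.04226207733154297)
  dish 141 (array([ 0.48157346, -0.1803439 ], dtype=float32), array([ 0.5634394 , -0.13535526], dtype=float32))
scene 249 ((0.5215779542922974, -0.1340041160583496), 0.04099823534488678)
  dish 48 (array([ 0.5094407 , -0.16555409], dtype=float32), array([ 0.561036  , -0.09750777], dtype=float32))
wrist 17211 ((0.519906759262085, -0.13754191994667053), 0.041345495730638504)
  dish 468 (array([ 0.48072928, -0.15257518], dtype=float32), array([ 0.5066202 , -0.09938008], dtype=float32))
```

Both cameras put the lid within 1 mm of the dish centre. I correct +1 mm in x and lower it.

```bash
python3 -m handwheel '[{"twist":[0,0,0],"delta_pos":[-0.1,0.05,0],"claw":1},{"twist":[0,0,0],"delta_pos":[-0.1,0.05,0.4],"claw":1},{"twist":[0,0,0],"delta_pos":[-0.1,0.05,0.7],"claw":1},{"twist":[0,0,0],"delta_pos":[-0.1,0.05,1],"claw":1},{"twist":[0,0,0],"delta_pos":[-0.1,0.05,1.2],"claw":1},{"twist":[0,0,0],"delta_pos":[-0.1,0.05,1.25],"claw":1},{"twist":[0,0,0],"delta_pos":[-0.1,0.05,1.25],"claw":1},{"twist":[0,0,0],"delta_pos":[-0.1,0.05,1.25],"claw":1}]'
```

```text
time: 26.0
ee_pos: [0.5214, -0.1377, 0.0547]
orientation: [-3.142, -0.004, 2.978]
contact_force: [-1.7, 0.0, 5.1]
grip_width: 0.0161
grasp_force: 39.7
```

```bash
python3 -m handwheel '[{"twist":[0,0,0],"delta_pos":[0,0,0],"claw":0},{"twist":[0,0,0],"delta_pos":[0,0,0],"claw":0},{"twist":[0,0,0],"delta_pos":[0,0,0],"claw":0},{"twist":[0,0,0],"delta_pos":[0,0,0],"claw":0},{"twist":[0,0,0],"delta_pos":[0,0,-3],"claw":0},{"twist":[0,0,0],"delta_pos":[0,0,-8],"claw":0},{"twist":[0,0,0],"delta_pos":[6,0,-12],"claw":0},{"twist":[0,0,0],"delta_pos":[8,0,-12],"claw":0},{"twist":[0,0,0],"delta_pos":[8,0,-12],"claw":0},{"twist":[0,0,0],"delta_pos":[8,0,-12],"claw":0}]'
python3 - <<'E'
from h import *
i,im,d=cam("wrist");g=cloud(i,d);s=im.astype(int);gray=((s.max(2)-s.min(2))<25)&(s.min(2)>60)
m=gray&(np.hypot(g[...,0]-.521,g[...,1]+.138)<.05)&(g[...,2]>.041)&(g[...,2]<.054);q=g[m]
A=np.c_[q[:,:2]-q[:,:2].mean(0),np.ones(len(q))];print(m.sum(),cv2.minEnclosingCircle(q[:,:2].astype(np.float32)),np.linalg.lstsq(A,q[:,2],rcond=None)[0])
i,im2,d=cam("side")
cv2.imwrite('pics/w7.png',np.hstack([cv2.resize(im2[200:350,240:440],(400,300)),cv2.resize(im,(400,300))]))
E
```

```text
time: 27.25
ee_pos: [0.4438, -0.1251, 0.1747]
orientation: [-3.141, -0.003, 2.977]
contact_force: [-0.3, 0.2, -0.8]
grip_width: 0.0853
grasp_force: 0.0
6764 ((0.5203355550765991, -0.13695886731147766), 0.04128836467862129) [-0.00108717  0.0002009   0.04633897]
```

View pics/w7.png

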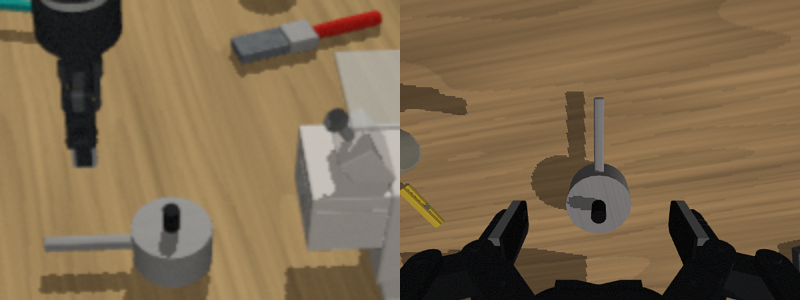

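The lid sits flush on the dish at (172,235): flange at 46–47 mm, tilt about 0.001 rad, and the gripper is clear. I hand the job in.

```bash
python3 -c "
from workcell import ctrl
print(ctrl.job_done())"
```

```text
the job is handed in; nothing more can be done
None
```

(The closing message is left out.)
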